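# Take the bearing play out of a tube rotator

## Task

Feel the tube rotator's wheel for bearing play: push its top edge sideways, gently, until it stops, first towards the side with the tube clips and then the other way. Then push the orange take-up tab towards the wheel just until the play is gone and the bearing is snug, not forced. Press the wheel's top edge once more with about 5 newtons, again first towards the clip side and then the other way, to prove it firm; leave the other things on the bench alone.

Things in the scene. Friction and masses are not known exactly. Their poses are not given: they have to be found in the camera images.
- stand: Fixed white stand of the tube rotator: base plate 360 x 130 x 14 mm (x -235 to +125 in this frame), two uprights 146 mm high at y +-50 carrying the axle. Origin on the table under the wheel's hub. +x is the way the orange tab is to be pushed; the axle lies along y and +y is the side of the wheel with the tube clips; z up.
- hub (a point): Hub centre of the wheel, 130 mm above the table, axes as the stand's. The wheel is a white disc of 150 mm diameter, 10 mm thick, upright in the stand's x-z plane, blue in the middle. Its outer 22 mm is bare on both faces; nearer the hub, clips with coloured tube caps stand 29 mm out of the +y face.
- rim_top (a point): Top of the wheel's edge, mid-thickness, 75 mm above the hub (205 mm above the table); both faces are free there for a finger 20 mm down. Pushed along the stand's +y or -y it gives with under 1 N through the play, 2 to 8 mm each way from upright, different every time, then stops; there the disc itself still springs 0.25 mm per N. 5 N is plenty; over 15 N spoils the bearing.
- axle (a joint): Rocking angle of axle and wheel about the stand's x axis through the hub, rad: 0 upright, positive with the top edge leaning to the clip side (+y). With play it stops between 0.03 and 0.11 each way and stays where it is left. With the play taken up it stays at 0.
- wheel (a joint): Spin of the wheel on its axle, rad; turns freely, of no importance.
- tab (a point): Middle of the face to push on of the orange take-up tab (the face away from the wheel), 56 mm above the table; axes as the stand's, push along +x. The tab is 20 mm (x) x 44 mm (y) x 60 mm tall, from 16 to 76 mm above the table. Nothing stands behind or over it.
- takeup (a joint): Travel of the tab towards the wheel, m, 0 to 0.055. Its drag is 7 to 8 N; it stays where left. It drives a sprung fork over a pin under the axle: after 10 to 28 mm (unseen, differs every time) the play is gone and the push rises above the drag by 1.6 N per mm. Snug is 2 to 5 N above the drag (a push of 10 to 13 N); more than that over-tightens and spoils the bearing.
- jar: Closed specimen jar, 54 mm diameter, 75 mm high, loose; leave alone. Origin under its centre.
- bottle: Closed amber bottle, 52 mm diameter, 130 mm high, loose; leave alone. Origin under its centre.
- slide_box: Closed green slide box 90 x 170 x 34 mm, loose; leave alone. Origin under its centre.
- forceps: Steel forceps lying flat, 110 mm long, loose; leave alone. Origin at the middle.
- pen: Black pen, 130 mm long, 10 mm thick, loose; leave alone. Origin under its middle.

How it is judged:
On the way, in this order (a step that is already met when the one before it is completed fails the run):
1. the loose wheel is pushed to its stop towards the clip side (value of joint axle above 0.028 rad and contact force between takeup and axle above 1.5 N and contact force between the fingers and axle above 1 N), for 0.05 s.
2. then to its stop the other way (value of joint axle below -0.028 rad and contact force between takeup and axle above 1.5 N and contact force between the fingers and axle above 1 N), for 0.05 s.
3. the take-up is pushed in until the wheel stands upright without play (value of joint axle between -0.012 and 0.012 rad and contact force between takeup and axle above 2 N and contact force between anything else and wheel below 0.3 N), for 0.2 s.
4. the snug wheel is pressed again towards the clip side: its top edge springs over by 0.6 mm (about 2.5 N) while the axle stays put (y of rim_top in the frame of stand above 0.0006 m and value of joint axle below 0.015 rad and contact force between the fingers and axle above 1 N and contact force between takeup and axle above 2 N), for 0.05 s.
5. then pressed the other way in the same manner (y of rim_top in the frame of stand below -0.0006 m and value of joint axle above -0.015 rad and contact force between the fingers and axle above 1 N and contact force between takeup and axle above 2 N), for 0.05 s.
At the end, for the whole second after the job is handed in: The wheel stands upright (rocking angle within 0.012 rad of 0) with the play gone and a light preload: the two sides of the fork squeeze the pin with 2 to 15.5 N taken together, which is the tab tightened by about 1 to 6.5 N above its drag (value of joint axle between -0.012 and 0.012 rad and contact force between takeup and axle between 2 and 15.5 N); the robot touches nothing.
It fails at once if the loose wheel is rocked too hard: over 13 N on the fork (about 16 N at the edge) (contact force between takeup and axle above 13 N and (value of joint axle above 0.02 rad or value of joint axle below -0.02 rad)).
It fails at once if the take-up is over-tightened: while the fingers are on it, fork and pin press with over 16 N (a push of about 18 N) (contact force between takeup and axle above 16 N and contact force between the fingers and takeup above 1 N).
It fails at once if the jar, bottle, slide box, forceps or pen is pushed away by over 15 mm (distance of any of jar, bottle, slide_box, forceps, pen from where it was at the start of the episode above 0.015 m).
It also fails if it takes over 59 s, if anything falls off the work surface, if the arm or the gripper's body presses on something with over 40 N, if the wrist force passes 120 N, or if a joint passes its speed limit or range.

## Robot

A 6-joint arm with a two-finger parallel gripper is mounted at the origin on the work surface. World frame = base frame: x ahead of the robot, y to its left, z up, the work surface at z = 0. Lengths are in m, angles in rad, forces in N, time in s.
With the tool pointing down it reaches from about 0.425 to 0.95 m from the base axis. Payload 3.5 kg.
Tool frame: the origin (TCP) lies at the very end of the fingers, on their centre line; the grasp point (between the pads) lies 19 mm behind it; z points along the fingers, y is the direction in which the jaws open and shut (so a half turn about z gives the same grasp; the last joint's range is limited). The gripper opens to 85 mm and grips with 20 to 120 N. Pads are 22 mm wide; open, the fingers measure 114 mm over their backs; the gripper's body (76 mm by 85 mm) begins 54 mm behind the grasp point. The pads swing forward as they close: fully open they stand 13 mm farther back than shut.
Start: joints at [-1.302, 0.286, 1.577, -0, 1.279, -0.15], TCP at [0.275, -0.617, 0.204] pointing down, gripper open.
Joint ranges: [-2.77, 2.77], [-0.9, 2.22], [0.21, 2.48], [-1.53, 4.67], [0.24, 2.81], [-2.84, 2.84]. Speed limits (rad/s): [2.79, 2.79, 3.14, 3.14, 3.14, 3.14].

## Interface

Orientations are given as a unit quaternion [x, y, z, w].
In Python, from plant import get_state, vision, ctrl gives the robot as it stands.
- The arm moves only by the tool move_arm, never from a script. Its arguments are lists of equal length, an entry for each row: "fingers": the closure, from -1 (fully open) to 1 (shut); "translation": the shift along the tool's x, y, z in cm, a list of three; "twist": the turn, a rotation vector about the tool's x, y, z in degrees, a list of three. In form: {"fingers": [fingers, ...], "translation": [[tx, ty, tz], ...], "twist": [[wx, wy, wz], ...]}. A call has 1 to 20 rows; each row is the pose to reach, as a shift and turn from the pose commanded when the call began, along the tool's axes at that moment; what a row does not reach only later rows make up. A row lasts 1/8 s, in which the tool goes at most 62.5 mm and 10.7 degrees, less where a joint would pass 70% of its speed; a pose out of reach is approached as far as the arm can. A call with a gripper value outside its range is refused whole. The fingers move at their own pace and stop on an object; "newtons" is the grip in N (left out, the last holds). Time passes only in rows, so rows that repeat a pose let the fingers close. It gives the time, the measured TCP pose, the force and the opening at its end, in the units of the state.
- get_state(): the state, without advancing time (a new reading comes with each control period).
- vision.read_camera(name): name is "scene" or "top" or "wrist"; returns a dict with "pixels" (400x640x3 uint8, red, green, blue), "K" (3x3 intrinsics, pixels), "R" (3x3) and "t" (3): a world point X has camera coordinates R X + t. Camera axes: x right, y down, z forward; pixel columns grow to the right and rows downward; lengths in m; the calibration is good to about 2 mm. A picture is of the moment at which its call begins. There is no depth.
- ctrl.sign_off(): hands the job in, once; it reports no verdict.
The state is a dict: "time": time; "qpos": joint angles; "dq": joint speeds; "joint_efforts": joint torques, N m; "eef_pos": TCP position; "tcp_rot": TCP orientation; "contact_force": force on the tool from outside, world axes, zero at the start; "wrist_torque": the same for the moment, N m; "opening": opening from 0.0 (shut) to 1.0 (fully open).
Only numpy, scipy, OpenCV 4.12 (cv2) and the standard library are available. Lean on these libraries where they do the work, as an engineer would, in place of code of your own. Each camera call takes 0.05 s, during which the arm holds its last target.

## Working session

There is one attempt and no reset: what is moved stays moved. The work goes in short steps, Python scripts to look and compute and a tool call to move; the robot and the scene stay as the last step left them, time stands still between calls to the robot, and variables do not carry over. Pictures are saved under pics/ and viewed, and the job is handed in when it is done.

Besides the shell and the picture viewer there is one more tool, called as name(argument=value, ...), one argument or row to a line, values as JSON. move_arm: Moves the arm, as the interface text tells. Its arguments: {"type":"object","properties":{"fingers":{"type":"array"},"translation":{"type":"array"},"twist":{"type":"array"},"newtons":{"type":"number"}},"required":["fingers","translation","twist"]}

```bash
ls; mkdir -p pics; python3 - <<'E'
from plant import get_state, vision, ctrl
import cv2, json
import numpy as np
s=get_state(); print({k:np.round(v,3).tolist() for k,v in s.items()})
for n in ["scene","top","wrist"]:
    c=vision.read_camera(n); cv2.imwrite(f"pics/{n}0.png",c["pixels"][:,:,::-1]); np.savez(f"pics/{n}0.npz",**c)
    print(n,c["K"].round(1).tolist(),c["R"].round(3).tolist(),c["t"].round(3).tolist())
E
```

```text
pics
{'time': 0.0, 'qpos': [-1.302, 0.287, 1.578, -0.0, 1.279, -0.15], 'dq': [-0.001, -0.0, -0.001, -0.001, 0.0, -0.002], 'joint_efforts': [0.001, -40.598, -29.263, -0.0, 0.006, -0.0], 'eef_pos': [0.274, -0.616, 0.202], 'tcp_rot': [0.978, 0.208, -0.0, -0.001], 'contact_force': [-0.609, 0.65, -0.413], 'wrist_torque': [0.029, 0.008, 0.006], 'opening': 0.993}
scene [[459.5, 0.0, 310.5], [0.0, 459.5, 189.4], [0.0, 0.0, 1.0]] [[-0.088, 0.996, -0.005], [0.539, 0.044, -0.841], [-0.838, -0.077, -0.54]] [0.064, -0.162, 1.559]
top [[446.4, 0.0, 312.7], [0.0, 446.4, 194.6], [0.0, 0.0, 1.0]] [[-0.018, -1.0, -0.024], [-0.988, 0.022, -0.151], [0.151, 0.021, -0.988]] [0.03, 0.573, 1.269]
wrist [[283.5, 0.0, 316.9], [0.0, 283.5, 203.3], [0.0, 0.0, 1.0]] [[0.407, -0.913, -0.002], [-0.867, -0.388, 0.312], [-0.286, -0.125, -0.95]] [-0.673, -0.041, 0.382]
```

View pics/scene0.png

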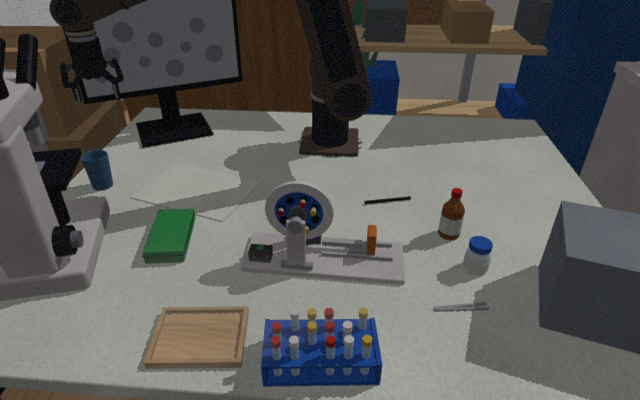

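View pics/top0.png

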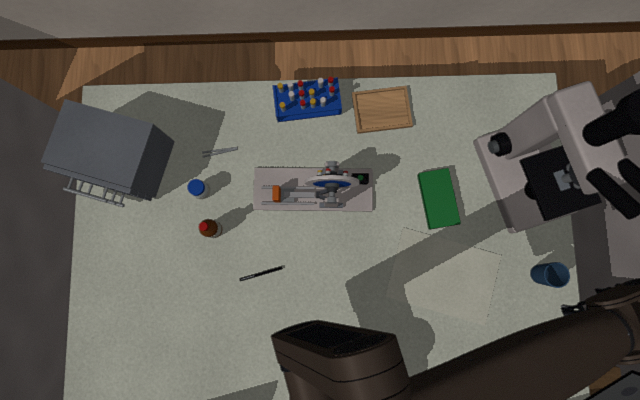

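The scene view shows the wheel at about (299,210), the tab at (371,240), and the clips facing the camera, i.e. world +x. The top view shows the base plate spanning columns 253–373, with the tab at (277,193). I'll zoom in to get the plate corners.

```bash
python3 - <<'E'
import cv2, numpy as np
i=cv2.imread("pics/top0.png")[155:225,240:390]; cv2.imwrite("pics/topz.png",cv2.resize(i,None,fx=5,fy=5,interpolation=cv2.INTER_CUBIC))
i=cv2.imread("pics/scene0.png")[170:290,230:420]; cv2.imwrite("pics/scenez.png",cv2.resize(i,None,fx=4,fy=4,interpolation=cv2.INTER_CUBIC))
E
```

```text
(no output)
```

View pics/topz.png

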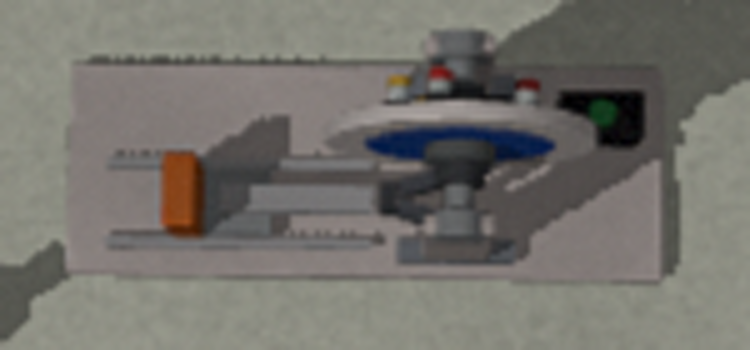

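View pics/scenez.png

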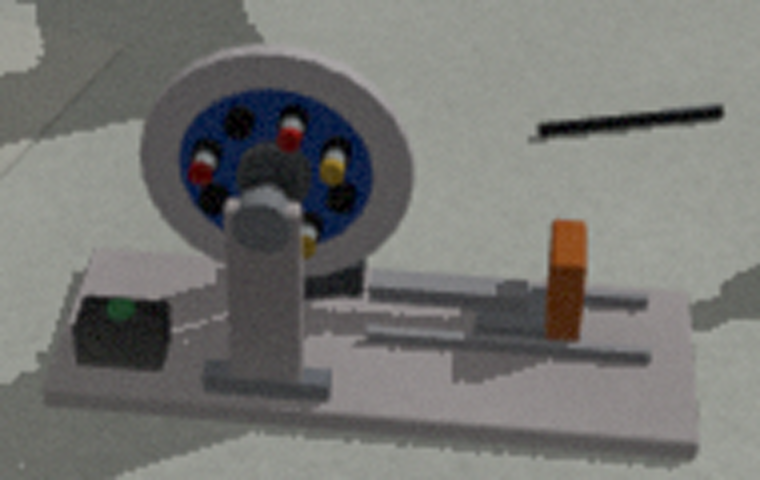

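```bash
cat > h.py <<'E'
import numpy as np
from scipy.optimize import least_squares
def proj(c,X):
    p=(c["K"]@(c["R"]@np.atleast_2d(X).T+c["t"].reshape(3,1))).T
    return p[:,:2]/p[:,2:]
def ray(c,uv,z):
    d=c["R"].T@np.linalg.solve(c["K"],[*uv,1]); o=-c["R"].T@c["t"].ravel()
    return o+d*(z-o[2])/d[2]
E
python3 - <<'E'
from h import *
T=np.load("pics/top0.npz");S=np.load("pics/scene0.npz")
P=np.array([[-.235,.065,.014],[.125,.065,.014],[.125,-.065,.014],[-.235,-.065,.014]])
t=np.array([[74,65],[660,66],[662,280],[68,271]])/5+[239.6,154.6]
s=np.array([[697,443],[45,392],[95,248],[688,292]])/4+[229.6,169.6]
for c,uv,n in((T,t,'top'),(S,s,'sc')):
    X=np.array([ray(c,u,.014) for u in uv]); print(n,X.round(4).tolist(), [np.linalg.norm(X[i]-X[(i+1)%4]).round(4) for i in range(4)])
def W(p,P):
    c,s_=np.cos(p[2]),np.sin(p[2]); return np.c_[p[0]+c*P[:,0]-s_*P[:,1],p[1]+s_*P[:,0]+c*P[:,1],P[:,2]]
for cs in ([(T,t)],[(S,s)],[(T,t),(S,s)]):
    r=least_squares(lambda p:np.concatenate([(proj(c,W(p,P))-uv).ravel() for c,uv in cs]),[.65,0,-1.57]); print(r.x.round(4),r.fun.round(1))
p=r.x; np.save("pose.npy",p)
# tab top corners z=.076
for c,uv in((T,np.array([[163,153],[196,153],[203,233],[168,233]])/5+[239.6,154.6]),(S,np.array([[549,264],[583,264],[587,224],[556,221]])/4+[229.6,169.6])):
    X=np.array([ray(c,u,.076) for u in uv]);d=X[:,:2]-p[:2];c_,s_=np.cos(p[2]),np.sin(p[2])
    print("tab in stand",np.c_[d@[c_,s_],d@[-s_,c_]].round(4).tolist())
for n,X in dict(rim=[0,0,.205],hub=[0,0,.13],rp=[0,.02,.205]).items():
    w=W(p,np.array([X])); print(n,w,proj(T,w),proj(S,w), ((proj(T,w)-[240,155])*5),((proj(S,w)-[230,170])*4))
E
```

```text
top [[0.6655, 0.1954, 0.014], [0.6565, -0.1604, 0.014], [0.5262, -0.1566, 0.014], [0.5392, 0.1988, 0.014]] [np.float64(0.3559), np.float64(0.1303), np.float64(0.3557), np.float64(0.1263)]
sc [[0.6661, 0.1947, 0.014], [0.6558, -0.1601, 0.014], [0.5265, -0.1573, 0.014], [0.5392, 0.1997, 0.014]] [np.float64(0.3549), np.float64(0.1293), np.float64(0.3573), np.float64(0.127)]
[ 0.5953 -0.0356 -1.6016] [-0.6 -0.6  0.7  0.   0.7 -0.1 -0.8  0.6]
[ 0.5943 -0.0359 -1.6034] [ 1.1  0.3 -1.2 -0.3 -0.4 -0.3  0.5 -0.6]
[ 0.5948 -0.0358 -1.6024] [-0.5 -0.5  0.8  0.2  0.7  0.1 -0.8  0.7  1.2  0.4 -1.2 -0.1 -0.5 -0.2
  0.5 -0.5]
tab in stand [[-0.1701, -0.0013], [-0.151, -0.0011], [-0.1458, -0.0476], [-0.166, -0.0478]]
tab in stand [[-0.1494, -0.0014], [-0.1679, -0.0035], [-0.17, -0.0401], [-0.1526, -0.041]]
rim [[ 0.59482089 -0.03576191  0.205     ]] [[332.0665827  176.72648983]] [[298.22667049 181.9125982 ]] [[460.33291352 108.63244916]] [[272.90668196  47.65039279]]
hub [[ 0.59482089 -0.03576191  0.13      ]] [[331.56145062 181.91655982]] [[298.89285665 211.41590961]] [[457.80725311 134.58279912]] [[275.5714266  165.66363845]]
rp [[ 0.61481091 -0.03639371  0.205     ]] [[332.11752509 169.15444933]] [[296.83234962 187.05209084]] [[460.58762543  70.77224665]] [[267.32939847  68.20836338]]
```

```bash
cat >> h.py <<'E'
from scipy.spatial.transform import Rotation as Ro
from plant import get_state
p=np.load("pose.npy"); c_,s_=np.cos(p[2]),np.sin(p[2])
RS=np.array([[c_,-s_,0],[s_,c_,0],[0,0,1]])
def s2w(P): return RS@np.array(P)+[p[0],p[1],0]
def w2s(P): return RS.T@(np.array(P)-[p[0],p[1],0])
# tool goal: tool y = stand +y, z down => tool x = -stand x
RG=RS@np.array([[-1,0,0],[0,1,0],[0,0,-1.]])
def goal(P,s=None):
    s=s or get_state(); R=Ro.from_quat(s["tcp_rot"]).as_matrix()
    return (100*R.T@(s2w(P)-s["eef_pos"])).round(2), np.degrees(Ro.from_matrix(R.T@RG).as_rotvec()).round(2)
E
python3 - <<'E'
from h import *
print(get_state()["eef_pos"], w2s(get_state()["eef_pos"]))
print(goal([0,0,.27]), goal([0,0,.27+.03]))
print("tab",s2w([-.169,-.022,.056]))
E
```

```text
[ 0.27438167 -0.6161099   0.20263659] [ 0.59018101 -0.30194611  0.20263659]
(array([ 52.88, -40.  ,  -6.65]), array([ -0.08,  -0.07, -64.19])) (array([ 52.88, -40.01,  -9.65]), array([ -0.08,  -0.07, -64.19]))
tab [0.57817058 0.13384872 0.056     ]
```

move_arm(
  fingers=[-0.2,-0.2,-0.2,-0.2,-0.2,-0.2,-0.2,-0.2,-0.2,-0.2,-0.2,-0.2,-0.2,-0.2,-0.2,-0.2],
  translation=[
    [0,0,-6],
    [4,-3,-9.6],
    [8,-6,-9.6],
    [12.5,-9.5,-9.6],
    [17,-13,-9.6],
    [21.5,-16.5,-9.6],
    [26,-20,-9.6],
    [30.5,-23.5,-9.6],
    [35,-27,-9.6],
    [39.5,-30,-9.6],
    [44,-33.5,-9.6],
    [48,-36.5,-9.6],
    [51,-38.5,-9.6],
    [52.9,-40,-9.6],
    [52.9,-40,-9.6],
    [52.9,-40,-9.6],
  ],
  twist=[
    [0,0,0],
    [0,0,-5],
    [0,0,-10],
    [0,0,-15],
    [0,0,-20],
    [0,0,-25],
    [0,0,-31],
    [0,0,-37],
    [0,0,-43],
    [0,0,-49],
    [0,0,-55],
    [0,0,-60],
    [0,0,-64.2],
    [0,0,-64.2],
    [0,0,-64.2],
    [0,0,-64.2],
  ],
)

```text
time: 2.15
eef_pos: [0.5948, -0.0365, 0.2994]
tcp_rot: [0.718, 0.696, -0.0, -0.0]
contact_force: [-0.0, -0.5, -0.3]
opening: 0.599
```

```bash
python3 - <<'E'
from h import *
from plant import vision
import cv2
s=get_state(); print(s["time"],w2s(s["eef_pos"]),s["contact_force"],s["opening"],s["qpos"]); print(goal([0,0,.27]))
a=[]
for n in ["scene","wrist"]:
    c=vision.read_camera(n); np.savez(f"pics/{n}1.npz",**c)
    a.append(c["pixels"][:,:,::-1])
b=cv2.resize(a[0][100:300,180:440],(780,600)); cv2.imwrite("pics/s1.png",b); cv2.imwrite("pics/w1.png",a[1])
E
```

```text
2.15 [ 7.56767316e-04 -3.40401388e-05  2.99377482e-01] [-0.03744666 -0.52449524 -0.29657752] 0.5992789107071165 [-2.31236850e-01  5.55474455e-02  1.66599024e+00 -4.98649588e-04
  1.42080459e+00 -1.99544536e-01]
(array([0.08, 0.01, 2.94]), array([-0.05,  0.02, -0.  ]))
```

View pics/s1.png

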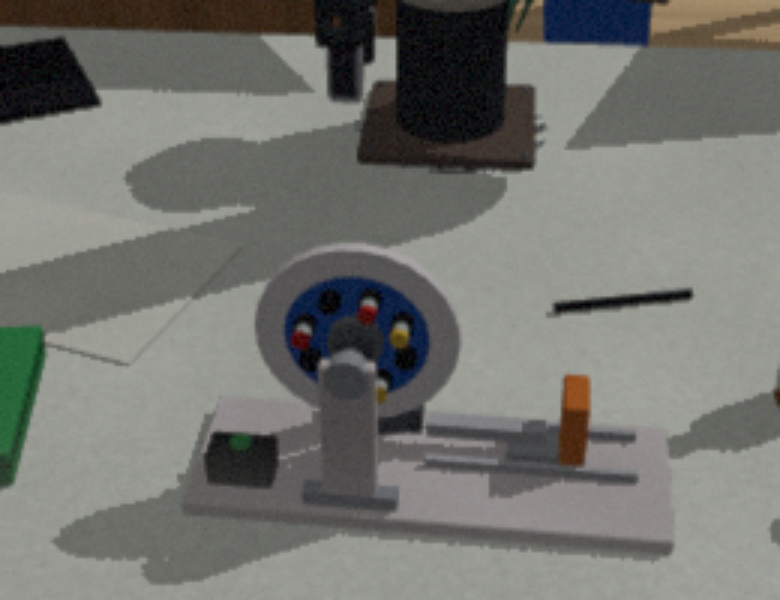

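View pics/w1.png

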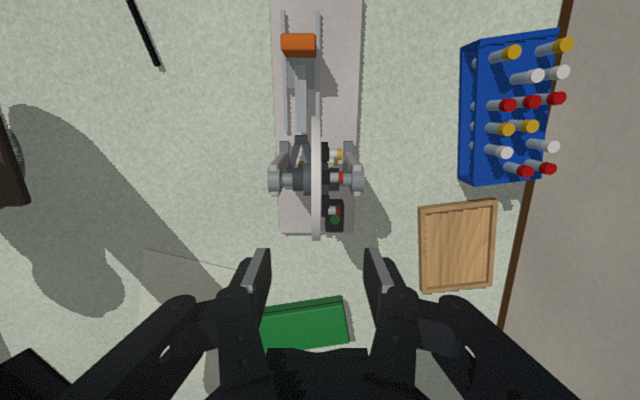

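The wrist view shows the wheel's edge at column 316, between the two fingers (about 260 and 375). I'll go down to straddle it, then push towards the clip side.

move_arm(
  fingers=[-0.2,-0.2,-0.2,-0.2,-0.2,-0.2,-0.2,-0.2],
  translation=[
    [0,0,4],
    [0,0,8],
    [0,0,11.2],
    [0,0,11.2],
    [0,0.6,11.2],
    [0,1.2,11.2],
    [0,1.8,11.2],
    [0,1.8,11.2],
  ],
  twist=[
    [0,0,0],
    [0,0,0],
    [0,0,0],
    [0,0,0],
    [0,0,0],
    [0,0,0],
    [0,0,0],
    [0,0,0],
  ],
)

```text
time: 3.25
eef_pos: [0.6139, -0.0368, 0.1884]
tcp_rot: [0.718, 0.696, 0.0, 0.0]
contact_force: [-0.1, -0.3, 0.0]
opening: 0.6
```

move_arm(
  fingers=[-0.2,-0.2,-0.2],
  translation=[
    [0,0.1,0],
    [0,0.2,0],
    [0,0.2,0],
  ],
  twist=[
    [0,0,0],
    [0,0,0],
    [0,0,0],
  ],
)

```text
time: 3.62
eef_pos: [0.6151, -0.0367, 0.1877]
tcp_rot: [0.718, 0.696, -0.0, -0.0]
contact_force: [0.2, 0.2, -0.4]
opening: 0.599
```

```bash
python3 - <<'E'
from h import *
s=get_state(); print(s["time"],w2s(s["eef_pos"]),RS.T@s["contact_force"],s["opening"])
from plant import vision
import cv2
c=vision.read_camera("scene"); cv2.imwrite("pics/s2.png",cv2.resize(c["pixels"][100:300,180:440,::-1],(780,600)))
E
```

```text
3.625 [0.00026501 0.02027707 0.18767056] [-0.23525014  0.21176097 -0.41583496] 0.5989301767309687
```

View pics/s2.png

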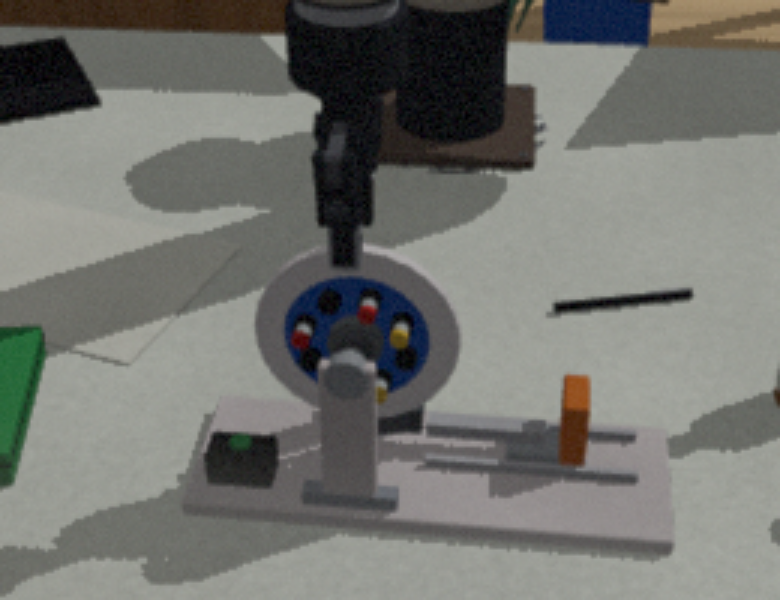

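The picture shows the front finger at (343,255), in front of the rim's top, with no contact yet. Carry on in small steps.

move_arm(
  fingers=[-0.2,-0.2,-0.2],
  translation=[
    [0,0.1,0],
    [0,0.2,0],
    [0,0.2,0],
  ],
  twist=[
    [0,0,0],
    [0,0,0],
    [0,0,0],
  ],
)

```text
time: 4.05
eef_pos: [0.6172, -0.0368, 0.1877]
tcp_rot: [0.718, 0.696, 0.0, 0.0]
contact_force: [0.8, 0.3, -0.5]
opening: 0.601
```

move_arm(
  fingers=[-0.2,-0.2,-0.2],
  translation=[
    [0,0.1,0],
    [0,0.2,0],
    [0,0.2,0],
  ],
  twist=[
    [0,0,0],
    [0,0,0],
    [0,0,0],
  ],
)

```text
time: 4.42
eef_pos: [0.6192, -0.0368, 0.1877]
tcp_rot: [0.718, 0.696, -0.0, -0.0]
contact_force: [0.3, 0.8, 0.3]
opening: 0.599
```

move_arm(
  fingers=[-0.2,-0.2,-0.2],
  translation=[
    [0,0.1,0],
    [0,0.2,0],
    [0,0.2,0],
  ],
  twist=[
    [0,0,0],
    [0,0,0],
    [0,0,0],
  ],
)

```text
time: 4.8
eef_pos: [0.6212, -0.0369, 0.1878]
tcp_rot: [0.718, 0.696, 0.0, 0.0]
contact_force: [-0.2, 0.0, -0.1]
opening: 0.6
```

move_arm(
  fingers=[-0.2,-0.2,-0.2],
  translation=[
    [0,0.1,0],
    [0,0.15,0],
    [0,0.15,0],
  ],
  twist=[
    [0,0,0],
    [0,0,0],
    [0,0,0],
  ],
)

```text
time: 5.18
eef_pos: [0.6227, -0.0369, 0.1877]
tcp_rot: [0.718, 0.696, 0.0, 0.0]
contact_force: [-0.4, -0.2, 0.3]
opening: 0.598
```

```bash
python3 - <<'E'
from h import *
from plant import vision
import cv2
c=vision.read_camera("top"); a=cv2.resize(c["pixels"][150:220,280:380,::-1],(800,560),interpolation=cv2.INTER_CUBIC);cv2.imwrite("pics/t3.png",a)
c=vision.read_camera("wrist"); a=cv2.resize(c["pixels"][150:350,200:440,::-1],(720,600),interpolation=cv2.INTER_CUBIC);cv2.imwrite("pics/w3.png",a)
E
```

```text
(no output)
```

View pics/w3.png

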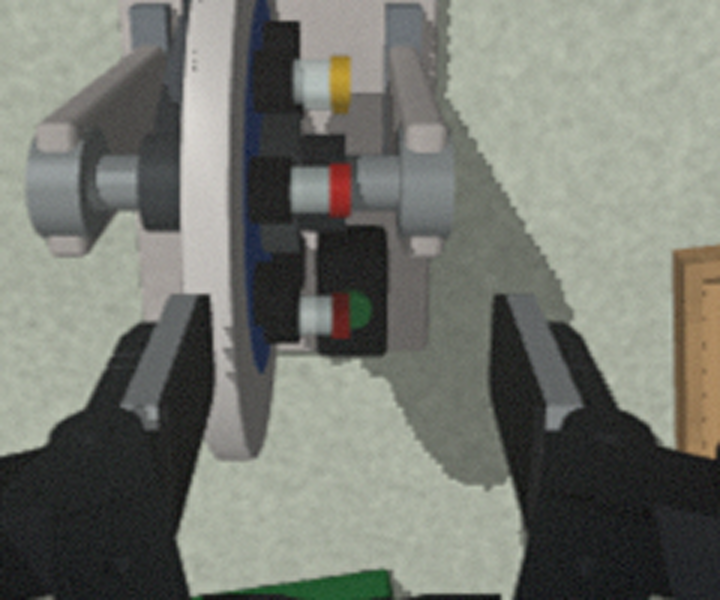

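The wrist view shows the left (−y) finger's inside (209,330) right at the wheel's near face (213,330), about to touch. I'll use 1 mm steps from here.

move_arm(
  fingers=[-0.2,-0.2,-0.2],
  translation=[
    [0,0.1,0],
    [0,0.15,0],
    [0,0.15,0],
  ],
  twist=[
    [0,0,0],
    [0,0,0],
    [0,0,0],
  ],
)

```text
time: 5.65
eef_pos: [0.6242, -0.037, 0.1877]
tcp_rot: [0.718, 0.696, -0.0, -0.0]
contact_force: [0.0, -0.2, -0.1]
opening: 0.599
```

move_arm(
  fingers=[-0.2,-0.2,-0.2],
  translation=[
    [0,0.1,0],
    [0,0.15,0],
    [0,0.15,0],
  ],
  twist=[
    [0,0,0],
    [0,0,0],
    [0,0,0],
  ],
)

```text
time: 6.02
eef_pos: [0.6257, -0.0371, 0.1877]
tcp_rot: [0.718, 0.696, -0.0, -0.0]
contact_force: [0.6, 0.7, 0.7]
opening: 0.597
```

move_arm(
  fingers=[-0.2,-0.2,-0.2],
  translation=[
    [0,0.1,0],
    [0,0.15,0],
    [0,0.15,0],
  ],
  twist=[
    [0,0,0],
    [0,0,0],
    [0,0,0],
  ],
)

```text
time: 6.4
eef_pos: [0.6272, -0.0371, 0.1877]
tcp_rot: [0.718, 0.696, -0.0, -0.0]
contact_force: [-0.3, -0.4, 0.4]
opening: 0.601
```

```bash
python3 - <<'E'
from h import *
from plant import vision
import cv2
c=vision.read_camera("wrist"); a=cv2.resize(c["pixels"][150:350,200:440,::-1],(720,600),interpolation=cv2.INTER_CUBIC);cv2.imwrite("pics/w4.png",a)
E
```

```text
(no output)
```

View pics/w4.png

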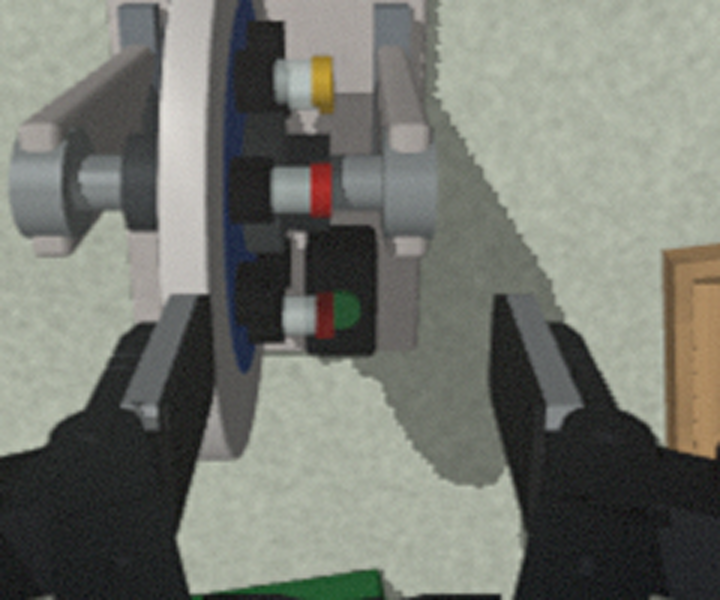

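move_arm(
  fingers=[-0.2,-0.2],
  translation=[
    [0,0.1,0],
    [0,0.1,0],
  ],
  twist=[
    [0,0,0],
    [0,0,0],
  ],
)

```text
time: 6.7
eef_pos: [0.6282, -0.0371, 0.1877]
tcp_rot: [0.718, 0.696, 0.0, 0.0]
contact_force: [-0.4, 0.0, -0.0]
opening: 0.604
```

```bash
python3 - <<'E'
from h import *
from plant import vision
c=vision.read_camera("wrist"); s=get_state(); e=w2s(s["eef_pos"]);print(e)
f=lambda P:((proj(c,s2w(P))[0]-[200,150])*3).round()
for P in ([0,0,.205],[0,-.005,.205],[0,-.005,.19],[0,.005,.205],[0,.0,.13],[.075,0,.13]): print(P,f(P))
for dy in(-.0255,.0255):
  for dx in(-.011,.011):
    for dz in (0,.007): print("pad",dy,dx,dz,f(e+[dx,dy,dz]))
E
```

```text
[0.00030461 0.03336618 0.18774239]
[0, 0, 0.205] [187. 303.]
[0, -0.005, 0.205] [163. 303.]
[0, -0.005, 0.19] [177. 271.]
[0, 0.005, 0.205] [212. 303.]
[0, 0.0, 0.13] [235. 179.]
[0.075, 0, 0.13] [245. 405.]
pad -0.0255 -0.011 0 [235. 221.]
pad -0.0255 -0.011 0.007 [231. 234.]
pad -0.0255 0.011 0 [239. 312.]
pad -0.0255 0.011 0.007 [235. 327.]
pad 0.0255 -0.011 0 [470. 222.]
pad 0.0255 -0.011 0.007 [474. 234.]
pad 0.0255 0.011 0 [465. 312.]
pad 0.0255 0.011 0.007 [469. 328.]
```

```bash
python3 - <<'E'
from h import *
S=np.load("pics/scene1.npz")
for z in (.18,.19,.2,.21,.22):
    for y in (.045,.06): print(y,z,((proj(S,s2w([0,y,z]))[0]-[180,100])*3).round())
from plant import vision
c=vision.read_camera("wrist"); e=w2s(get_state()["eef_pos"])
for dz in (0,.01,.02,.03):
  for dy in (.025,.03): print(dz,dy,((proj(c,s2w(e+[-.011,dy,dz]))[0]-[200,150])*3).round(),((proj(c,s2w(e+[.011,dy,dz]))[0]-[200,150])*3).round())
import cv2
cc=vision.read_camera("scene"); cv2.imwrite("pics/s5.png",cv2.resize(cc["pixels"][130:230,240:370,::-1],(780,600),interpolation=cv2.INTER_CUBIC))
E
```

```text
0.045 0.18 [346. 312.]
0.06 0.18 [343. 325.]
0.045 0.19 [346. 300.]
0.06 0.19 [342. 313.]
0.045 0.2 [345. 288.]
0.06 0.2 [342. 300.]
0.045 0.21 [345. 275.]
0.06 0.21 [341. 287.]
0.045 0.22 [345. 262.]
0.06 0.22 [341. 274.]
0 0.025 [468. 222.] [463. 312.]
0 0.03 [490. 222.] [485. 312.]
0.01 0.025 [474. 240.] [469. 335.]
0.01 0.03 [498. 240.] [492. 335.]
0.02 0.025 [481. 261.] [476. 360.]
0.02 0.03 [507. 261.] [500. 360.]
0.03 0.025 [489. 284.] [483. 387.]
0.03 0.03 [516. 284.] [509. 388.]
```

View pics/s5.png

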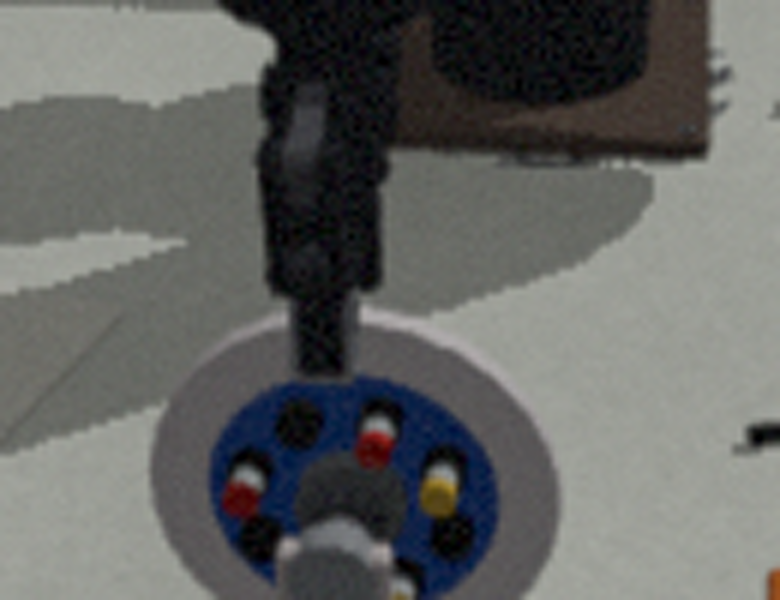

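Both cameras put the finger tips near z≈0.216, above the rim rather than beside it. The tip offset is not what I assumed, so I'll back off, shut the fingers and measure where the tip really is.

move_arm(
  fingers=[-0.2,1,1,1,1,1,1,1],
  translation=[
    [0,0,-5],
    [0,-1,-7],
    [0,-3.3,-7],
    [0,-3.3,-7],
    [0,-3.3,-7],
    [0,-3.3,-7],
    [0,-3.3,-7],
    [0,-3.3,-7],
  ],
  twist=[
    [0,0,0],
    [0,0,0],
    [0,0,0],
    [0,0,0],
    [0,0,0],
    [0,0,0],
    [0,0,0],
    [0,0,0],
  ],
)

```text
time: 7.85
eef_pos: [0.5953, -0.0361, 0.2574]
tcp_rot: [0.718, 0.696, -0.0, -0.0]
contact_force: [0.6, -0.0, -0.1]
opening: 0.0
```

```bash
python3 - <<'E'
from h import *
from plant import vision
import cv2
s=get_state();e=w2s(s["eef_pos"]);print(s["time"],e,s["opening"])
cc=vision.read_camera("scene"); a=cv2.resize(cc["pixels"][110:210,240:370,::-1],(780,600),interpolation=cv2.INTER_CUBIC)
def d(a,c,P,o,k,col):
    u=(proj(c,s2w(P))[0]-o)*k; cv2.circle(a,tuple(int(v) for v in u),5,col,2); print(P,u.round())
for dz,col in((0,(0,0,255)),(.02,(0,255,0)),(.04,(255,0,0))): d(a,cc,e+[0,0,dz],[240,110],6,col)
cv2.imwrite("pics/s6.png",a)
w=vision.read_camera("wrist"); a=cv2.resize(w["pixels"][150:350,200:440,::-1],(720,600),interpolation=cv2.INTER_CUBIC)
for dz,col in((0,(0,0,255)),(.02,(0,255,0)),(.04,(255,0,0))): d(a,w,e+[0,0,dz],[200,150],3,col)
cv2.imwrite("pics/w6.png",a)
E
```

```text
7.85 [0.00032028 0.00048788 0.25744775] 0.00029810231205816583
[0.00032028 0.00048788 0.25744775] [345. 299.]
[0.00032028 0.00048788 0.27744775] [344. 246.]
[0.00032028 0.00048788 0.29744775] [343. 192.]
[0.00032028 0.00048788 0.25744775] [353. 268.]
[0.00032028 0.00048788 0.27744775] [353. 311.]
[0.00032028 0.00048788 0.29744775] [353. 365.]
```

View pics/s6.png

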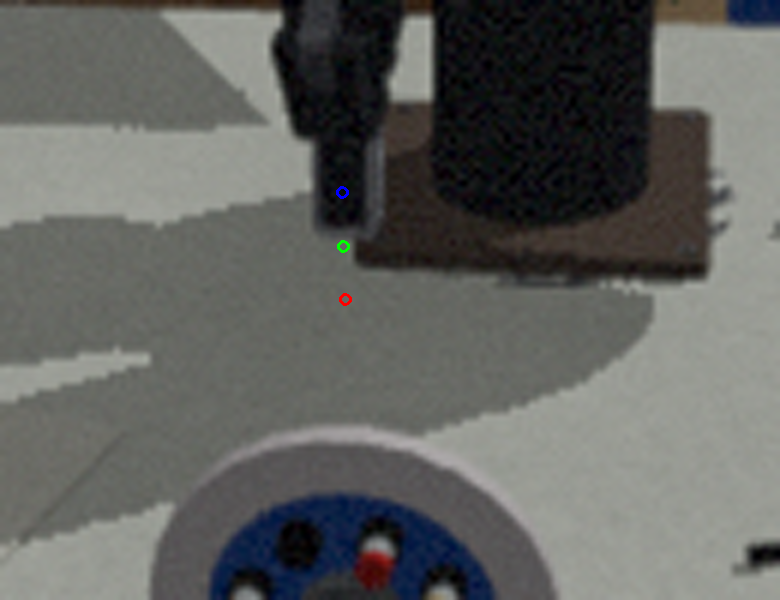

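View pics/w6.png

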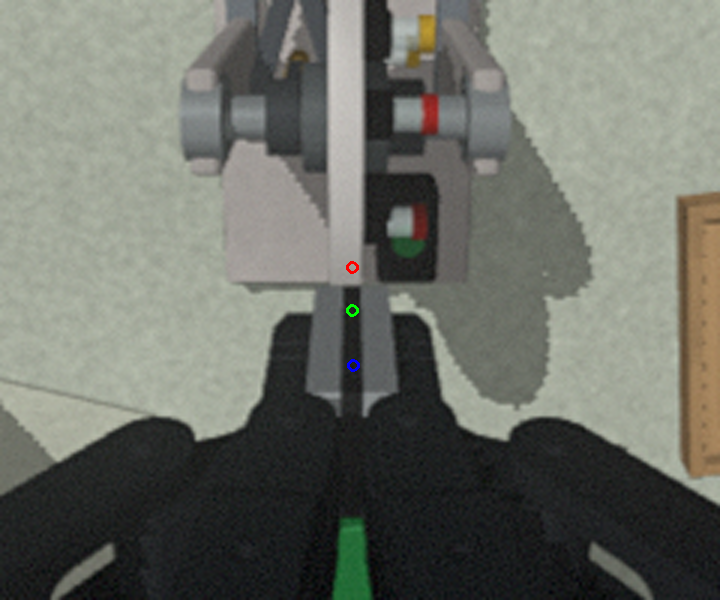

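```bash
python3 - <<'E'
from h import *
from plant import vision
w=vision.read_camera("wrist"); s=get_state(); e=s["eef_pos"]
f=lambda P:((proj(w,s2w(P))[0]-[200,150])*3).round()
for P in ([.125,-.065,.014],[.125,.065,.014],[0,-.05,.146],[0,.05,.146],[0,-.005,.205],[0,.005,.205]): print(P,f(P))
R=Ro.from_quat(s["tcp_rot"]).as_matrix(); cam=-w["R"].T@w["t"].ravel()
print("cam in tool",R.T@(cam-e), cam, w["R"]@R)
# rays: closed tip in scene
S=np.load("pics/scene1.npz")
uv=np.array([348/6+240,232/6+110]); 
o=-S["R"].T@S["t"]; d=S["R"].T@np.linalg.solve(S["K"],[*uv,1])
for y in (-.01,0,.014,.02):
    n=RS[:,1]; k=(n@(s2w([0,y,0])-o))/(n@d); print(y,w2s(o+k*d))
E
```

```text
[0.125, -0.065, 0.014] [230. 282.]
[0.125, 0.065, 0.014] [471. 283.]
[0, -0.05, 0.146] [206. 127.]
[0, 0.05, 0.146] [495. 127.]
[0, -0.005, 0.205] [333. 185.]
[0, 0.005, 0.205] [368. 185.]
cam in tool [ 0.08162694 -0.00051268 -0.17140728] [0.59730082 0.04549723 0.42903879] [[ 9.49943781e-04  9.99999524e-01 -2.21332523e-04]
 [-9.49838316e-01  8.33073803e-04 -3.12740276e-01]
 [-3.12739943e-01  5.07315791e-04  9.49838655e-01]]
-0.01 [ 0.00049228 -0.01        0.27726725]
0 [-1.05029480e-03 -8.74409052e-17  2.82562739e-01]
0.014 [-0.0032099   0.014       0.28997643]
0.02 [-0.00413544  0.02        0.29315372]
```

In the wrist view the camera calibration matches the stand: plate corners predicted at row 282, seen at 281–283. So the visible finger tips really end about 30 mm short of the reported TCP, and no contact was felt, which agrees. I'll allow for that and go down to straddle the rim properly.

move_arm(
  fingers=[-0.2,-0.2,-0.2,-0.2,-0.2,-0.2,-0.2,-0.2],
  translation=[
    [0,0.9,0],
    [0,0.9,0],
    [0,0.9,0],
    [0,0.9,3],
    [0,0.9,6],
    [0,0.9,8],
    [0,0.9,9.5],
    [0,0.9,9.5],
  ],
  twist=[
    [0,0,0],
    [0,0,0],
    [0,0,0],
    [0,0,0],
    [0,0,0],
    [0,0,0],
    [0,0,0],
    [0,0,0],
  ],
)

```text
time: 9.0
eef_pos: [0.6035, -0.0363, 0.1616]
tcp_rot: [0.718, 0.696, -0.001, -0.001]
contact_force: [0.4, 0.4, -0.0]
opening: 0.599
```

```bash
python3 - <<'E'
from h import *
from plant import vision
import cv2
s=get_state();e=w2s(s["eef_pos"]);print(s["time"],e,s["opening"],s["contact_force"])
cc=vision.read_camera("scene"); a=cv2.resize(cc["pixels"][130:230,240:370,::-1],(390,300),interpolation=cv2.INTER_CUBIC)
w=vision.read_camera("wrist"); b=cv2.resize(w["pixels"][150:350,200:440,::-1],(360,300),interpolation=cv2.INTER_CUBIC)
cv2.imwrite("pics/c7.png",np.hstack([a,b]))
E
```

```text
9.0 [0.00021385 0.00871975 0.16157024] 0.5989698714704973 [ 0.43486999  0.36067304 -0.04541643]
```

View pics/c7.png

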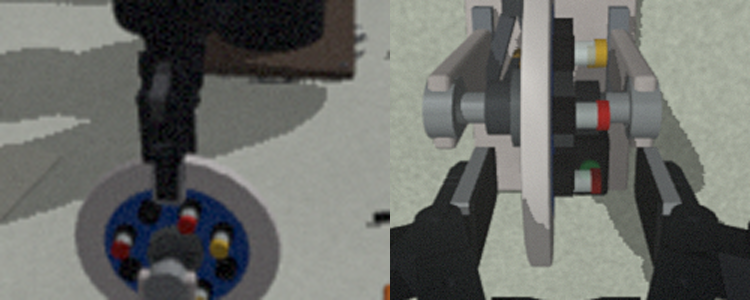

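The left panel shows the finger tip now in front of the rim band; the right panel shows the wheel's edge between the two fingers. Now push towards +y.

move_arm(
  fingers=[-0.2,-0.2,-0.2,-0.2],
  translation=[
    [0,0.4,0.3],
    [0,0.8,0.4],
    [0,1.0,0.4],
    [0,1.0,0.4],
  ],
  twist=[
    [0,0,0],
    [0,0,0],
    [0,0,0],
    [0,0,0],
  ],
)

```text
time: 9.6
eef_pos: [0.6144, -0.0367, 0.1589]
tcp_rot: [0.718, 0.696, 0.0, 0.0]
contact_force: [-0.3, -0.5, -0.3]
opening: 0.603
```

move_arm(
  fingers=[-0.2,-0.2,-0.2],
  translation=[
    [0,0.1,0],
    [0,0.2,0],
    [0,0.2,0],
  ],
  twist=[
    [0,0,0],
    [0,0,0],
    [0,0,0],
  ],
)

```text
time: 9.98
eef_pos: [0.6162, -0.0368, 0.1588]
tcp_rot: [0.718, 0.696, 0.0, 0.0]
contact_force: [-0.1, -0.3, 0.0]
opening: 0.598
```

move_arm(
  fingers=[-0.2,-0.2,-0.2],
  translation=[
    [0,0.1,0],
    [0,0.2,0],
    [0,0.2,0],
  ],
  twist=[
    [0,0,0],
    [0,0,0],
    [0,0,0],
  ],
)

```text
time: 10.35
eef_pos: [0.6177, -0.0368, 0.1587]
tcp_rot: [0.718, 0.696, -0.0, -0.0]
contact_force: [-1.7, -0.0, 1.7]
opening: 0.599
```

move_arm(
  fingers=[-0.2,-0.2],
  translation=[
    [0,0.1,0],
    [0,0.1,0],
  ],
  twist=[
    [0,0,0],
    [0,0,0],
  ],
)

```text
time: 10.6
eef_pos: [0.6185, -0.0368, 0.1587]
tcp_rot: [0.718, 0.696, -0.001, -0.001]
contact_force: [-4.0, -0.6, 2.5]
opening: 0.6
```

```bash
python3 - <<'E'
from h import *
from plant import vision
import cv2
s=get_state();e=w2s(s["eef_pos"]);print(s["time"],e,s["opening"],RS.T@s["contact_force"])
cc=vision.read_camera("scene"); a=cv2.resize(cc["pixels"][130:230,240:370,::-1],(390,300),interpolation=cv2.INTER_CUBIC)
w=vision.read_camera("wrist"); b=cv2.resize(w["pixels"][150:350,200:440,::-1],(360,300),interpolation=cv2.INTER_CUBIC)
cv2.imwrite("pics/c8.png",np.hstack([a,b]))
E
```

```text
10.6 [0.0002971  0.02368993 0.1586616 ] 0.6001342326658056 [ 0.68562963 -3.94183614  2.53674441]
```

View pics/c8.png

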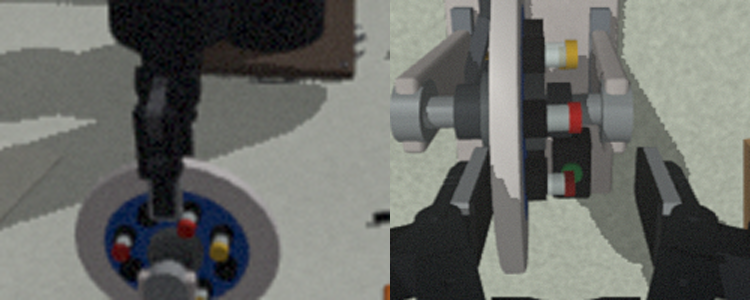

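Left finger (490,170) is against the wheel's near face, with the force up to about 4 N. I'll press another 0.5 mm to confirm the stop, then go the other way.

move_arm(
  fingers=[-0.2,-0.2],
  translation=[
    [0,0.05,0],
    [0,0.05,0],
  ],
  twist=[
    [0,0,0],
    [0,0,0],
  ],
)

```text
time: 10.95
eef_pos: [0.6189, -0.0368, 0.1586]
tcp_rot: [0.718, 0.696, -0.001, -0.001]
contact_force: [-6.1, -0.9, 2.7]
opening: 0.599
```

move_arm(
  fingers=[-0.2,-0.2,-0.2,-0.2,-0.2,-0.2],
  translation=[
    [0,-0.8,0],
    [0,-1.6,0],
    [0,-2.4,0],
    [0,-3.2,0],
    [0,-3.8,0],
    [0,-3.8,0],
  ],
  twist=[
    [0,0,0],
    [0,0,0],
    [0,0,0],
    [0,0,0],
    [0,0,0],
    [0,0,0],
  ],
)

```text
time: 11.7
eef_pos: [0.5813, -0.0356, 0.1588]
tcp_rot: [0.718, 0.696, 0.0, 0.0]
contact_force: [0.2, 0.5, -0.1]
opening: 0.601
```

move_arm(
  fingers=[-0.2,-0.2,-0.2],
  translation=[
    [0,-0.1,0],
    [0,-0.2,0],
    [0,-0.2,0],
  ],
  twist=[
    [0,0,0],
    [0,0,0],
    [0,0,0],
  ],
)

```text
time: 12.08
eef_pos: [0.5797, -0.0356, 0.1587]
tcp_rot: [0.718, 0.696, -0.0, -0.0]
contact_force: [0.1, -0.3, 0.3]
opening: 0.598
```

move_arm(
  fingers=[-0.2,-0.2,-0.2,-0.2],
  translation=[
    [0,-0.1,0],
    [0,-0.2,0],
    [0,-0.3,0],
    [0,-0.3,0],
  ],
  twist=[
    [0,0,0],
    [0,0,0],
    [0,0,0],
    [0,0,0],
  ],
)

```text
time: 12.58
eef_pos: [0.5766, -0.0355, 0.1587]
tcp_rot: [0.718, 0.696, 0.0, 0.0]
contact_force: [0.8, -0.2, -0.3]
opening: 0.601
```

move_arm(
  fingers=[-0.2,-0.2,-0.2],
  translation=[
    [0,-0.1,0],
    [0,-0.2,0],
    [0,-0.2,0],
  ],
  twist=[
    [0,0,0],
    [0,0,0],
    [0,0,0],
  ],
)

```text
time: 12.95
eef_pos: [0.5746, -0.0355, 0.1588]
tcp_rot: [0.718, 0.696, 0.0, 0.0]
contact_force: [0.7, 0.5, -0.3]
opening: 0.602
```

move_arm(
  fingers=[-0.2,-0.2,-0.2],
  translation=[
    [0,-0.1,0],
    [0,-0.15,0],
    [0,-0.15,0],
  ],
  twist=[
    [0,0,0],
    [0,0,0],
    [0,0,0],
  ],
)

```text
time: 13.32
eef_pos: [0.5731, -0.0354, 0.1587]
tcp_rot: [0.718, 0.696, -0.0, -0.0]
contact_force: [-0.4, 0.4, 0.7]
opening: 0.606
```

move_arm(
  fingers=[-0.2,-0.2,-0.2],
  translation=[
    [0,-0.1,0],
    [0,-0.15,0],
    [0,-0.15,0],
  ],
  twist=[
    [0,0,0],
    [0,0,0],
    [0,0,0],
  ],
)

```text
time: 13.7
eef_pos: [0.5716, -0.0353, 0.1587]
tcp_rot: [0.718, 0.696, -0.0, -0.0]
contact_force: [1.0, 0.3, 0.6]
opening: 0.602
```

move_arm(
  fingers=[-0.2,-0.2,-0.2],
  translation=[
    [0,-0.1,0],
    [0,-0.15,0],
    [0,-0.15,0],
  ],
  twist=[
    [0,0,0],
    [0,0,0],
    [0,0,0],
  ],
)

```text
time: 14.08
eef_pos: [0.5701, -0.0353, 0.1587]
tcp_rot: [0.718, 0.696, -0.0, -0.0]
contact_force: [0.8, -0.6, 0.5]
opening: 0.598
```

move_arm(
  fingers=[-0.2,-0.2,-0.2],
  translation=[
    [0,-0.1,0],
    [0,-0.15,0],
    [0,-0.15,0],
  ],
  twist=[
    [0,0,0],
    [0,0,0],
    [0,0,0],
  ],
)

```text
time: 14.45
eef_pos: [0.5687, -0.0353, 0.1588]
tcp_rot: [0.718, 0.696, 0.0, 0.0]
contact_force: [0.3, -0.4, 0.8]
opening: 0.597
```

move_arm(
  fingers=[-0.2,-0.2,-0.2],
  translation=[
    [0,-0.1,0],
    [0,-0.15,0],
    [0,-0.15,0],
  ],
  twist=[
    [0,0,0],
    [0,0,0],
    [0,0,0],
  ],
)

```text
time: 14.82
eef_pos: [0.5676, -0.0353, 0.1588]
tcp_rot: [0.718, 0.696, 0.0, 0.001]
contact_force: [2.4, -0.5, -0.6]
opening: 0.6
```

move_arm(
  fingers=[-0.2,-0.2,-0.2],
  translation=[
    [0,-0.1,0],
    [0,-0.1,0],
    [0,-0.1,0],
  ],
  twist=[
    [0,0,0],
    [0,0,0],
    [0,0,0],
  ],
)

```text
time: 15.2
eef_pos: [0.5669, -0.0353, 0.1588]
tcp_rot: [0.718, 0.696, 0.001, 0.001]
contact_force: [5.5, 0.1, -1.6]
opening: 0.6
```

```bash
python3 - <<'E'
from h import *
from plant import vision
import cv2
s=get_state();e=w2s(s["eef_pos"]);print(s["time"],e,s["opening"],RS.T@s["contact_force"])
cc=vision.read_camera("scene"); a=cv2.resize(cc["pixels"][130:230,240:370,::-1],(390,300),interpolation=cv2.INTER_CUBIC)
w=vision.read_camera("wrist"); b=cv2.resize(w["pixels"][150:350,200:440,::-1],(360,300),interpolation=cv2.INTER_CUBIC)
cv2.imwrite("pics/c9.png",np.hstack([a,b]))
E
```

```text
15.2 [ 0.00037316 -0.02793685  0.15882063] 0.5997341188944033 [-0.23797004  5.52550087 -1.58308604]
```

View pics/c9.png

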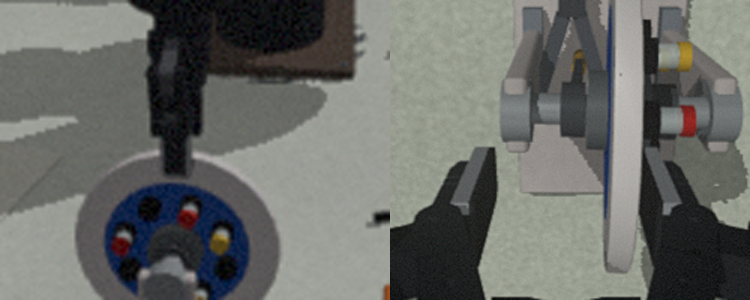

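The other stop is reached as well: 5.5 N, with the right finger (650,180) against the +y face. Next I'll get clear, shut the fingers and go to the tab's outer side.

move_arm(
  fingers=[-0.2,-0.2,-0.2,1,1,1,1,1,1,1,1,1],
  translation=[
    [0,2.4,0],
    [0,2.8,0],
    [0,2.8,-6],
    [0,2.8,-8],
    [6,2.4,-8],
    [12,1.5,-8],
    [17,0.6,-8],
    [20.7,0.6,-8],
    [20.7,0.6,-2],
    [20.7,0.6,4],
    [20.7,0.6,6],
    [20.7,0.6,6],
  ],
  twist=[
    [0,0,0],
    [0,0,0],
    [0,0,0],
    [0,0,0],
    [0,0,0],
    [0,0,0],
    [0,0,0],
    [0,0,0],
    [0,0,0],
    [0,0,0],
    [0,0,0],
    [0,0,0],
  ],
)

```text
time: 16.8
eef_pos: [0.5776, 0.1712, 0.0976]
tcp_rot: [0.718, 0.696, -0.001, -0.001]
contact_force: [0.4, 1.1, 0.9]
opening: 0.0
```

```bash
cat > cap.py <<'E'
import sys
from h import *
from plant import vision
import cv2
s=get_state();e=w2s(s["eef_pos"]);print(s["time"],e,s["opening"],RS.T@s["contact_force"],Ro.from_matrix(RG.T@Ro.from_quat(s["tcp_rot"]).as_matrix()).as_rotvec(degrees=True))
x0,x1,y0,y1=map(int,sys.argv[2:6])
cc=vision.read_camera("scene"); np.savez("pics/%s.npz"%sys.argv[1],**cc); a=cv2.resize(cc["pixels"][y0:y1,x0:x1,::-1],(400,400*(y1-y0)//(x1-x0)),interpolation=cv2.INTER_CUBIC)
w=vision.read_camera("wrist"); b=cv2.resize(w["pixels"][:,:,::-1],(400,250),interpolation=cv2.INTER_AREA)
h=max(len(a),250); a=np.pad(a,((0,h-len(a)),(0,0),(0,0)));b=np.pad(b,((0,h-250),(0,0),(0,0)))
cv2.imwrite("pics/%s.png"%sys.argv[1],np.hstack([a,b]))
E
python3 cap.py c10 260 420 120 270
```

```text
16.8 [-0.20632049 -0.02379127  0.09757971] 4.517353214489071e-05 [-1.14191213  0.31876019  0.88615755] [ 0.20341969 -0.03779968  0.00377635]
```

View pics/c10.png

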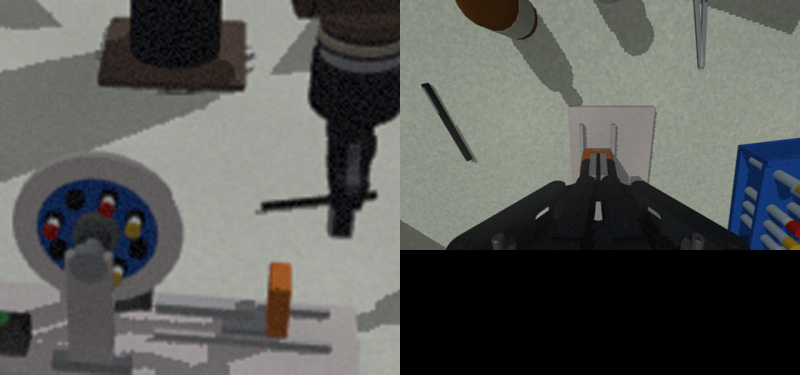

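Left panel: shut fingers (341,235) stand beyond the tab (280,300), with clear space around them. Go down, then approach.

move_arm(
  fingers=[1,1,1,1,1,1,1],
  translation=[
    [0,0.1,4],
    [0,0.1,7],
    [0,0.1,7.5],
    [0,0.1,7.5],
    [-0.8,0.1,7.5],
    [-1.6,0.1,7.5],
    [-1.6,0.1,7.5],
  ],
  twist=[
    [0,0,0],
    [0,0,0],
    [0,0,0],
    [0,0,0],
    [0,0,0],
    [0,0,0],
    [0,0,0],
  ],
)

```text
time: 17.77
eef_pos: [0.5796, 0.1547, 0.0244]
tcp_rot: [0.719, 0.695, 0.0, 0.0]
contact_force: [-0.2, -0.6, 0.5]
opening: 0.005
```

```bash
python3 cap.py c11 300 420 160 270
```

```text
17.775 [-0.18993083 -0.02122422  0.02444601] 0.005254901292091485 [ 0.63103425 -0.21419678  0.54857195] [-0.05967142  0.00668418  0.06215683]
```

View pics/c11.png

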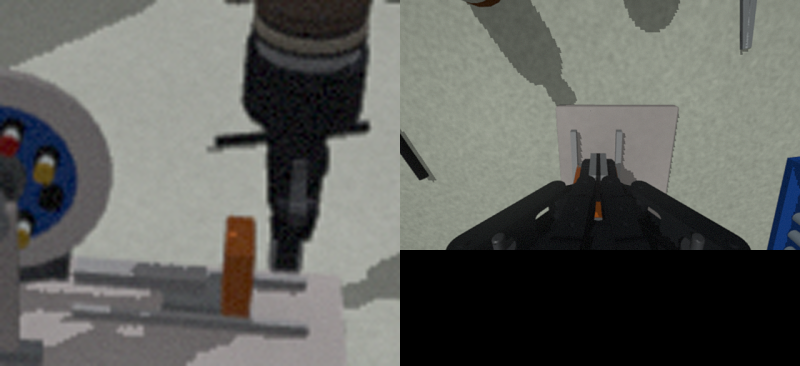

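Left panel: fingertip (285,265) sits behind the tab's outer face (253,265), gap about 10 mm. I'll raise 6 mm so that the fingertip rather than the knuckle pushes, then approach.

move_arm(
  fingers=[1,1,1,1,1],
  translation=[
    [0,0,-0.6],
    [-0.3,0,-0.6],
    [-0.6,0,-0.6],
    [-0.8,0,-0.6],
    [-0.8,0,-0.6],
  ],
  twist=[
    [0,0,0],
    [0,0,0],
    [0,0,0],
    [0,0,0],
    [0,0,0],
  ],
)

```text
time: 18.5
eef_pos: [0.5788, 0.1473, 0.0296]
tcp_rot: [0.718, 0.696, -0.0, -0.0]
contact_force: [-0.4, 0.5, -0.8]
opening: -0.003
```

move_arm(
  fingers=[1,1,1],
  translation=[
    [-0.1,0,0],
    [-0.2,0,0],
    [-0.3,0,0],
  ],
  twist=[
    [0,0,0],
    [0,0,0],
    [0,0,0],
  ],
)

```text
time: 18.88
eef_pos: [0.5788, 0.1451, 0.0297]
tcp_rot: [0.718, 0.696, 0.001, -0.0]
contact_force: [0.2, 4.2, -0.3]
opening: 0.002
```

move_arm(
  fingers=[1,1,1],
  translation=[
    [-0.1,0,0],
    [-0.2,0,0],
    [-0.3,0,0],
  ],
  twist=[
    [0,0,0],
    [0,0,0],
    [0,0,0],
  ],
)

```text
time: 19.25
eef_pos: [0.5788, 0.1439, 0.0298]
tcp_rot: [0.719, 0.696, 0.002, -0.001]
contact_force: [0.5, 8.2, -0.6]
opening: 0.0
```

move_arm(
  fingers=[1,1,1],
  translation=[
    [-0.1,0,0],
    [-0.2,0,0],
    [-0.3,0,0],
  ],
  twist=[
    [0,0,0],
    [0,0,0],
    [0,0,0],
  ],
)

```text
time: 19.62
eef_pos: [0.5787, 0.141, 0.0298]
tcp_rot: [0.718, 0.696, 0.002, -0.001]
contact_force: [0.9, 7.5, -0.9]
opening: 0.004
```

move_arm(
  fingers=[1,1,1],
  translation=[
    [-0.1,0,0],
    [-0.2,0,0],
    [-0.3,0,0],
  ],
  twist=[
    [0,0,0],
    [0,0,0],
    [0,0,0],
  ],
)

```text
time: 20.0
eef_pos: [0.5786, 0.1381, 0.0298]
tcp_rot: [0.719, 0.696, 0.002, -0.001]
contact_force: [1.1, 7.9, -0.5]
opening: 0.002
```

move_arm(
  fingers=[1,1],
  translation=[
    [-0.1,0,0],
    [-0.2,0,0],
  ],
  twist=[
    [0,0,0],
    [0,0,0],
  ],
)

```text
time: 20.25
eef_pos: [0.5786, 0.1361, 0.0298]
tcp_rot: [0.719, 0.696, 0.002, -0.001]
contact_force: [1.2, 9.8, -1.1]
opening: 0.001
```

move_arm(
  fingers=[1,1],
  translation=[
    [-0.1,0,0],
    [-0.1,0,0],
  ],
  twist=[
    [0,0,0],
    [0,0,0],
  ],
)

```text
time: 20.5
eef_pos: [0.5785, 0.1349, 0.0298]
tcp_rot: [0.718, 0.696, 0.002, -0.001]
contact_force: [1.3, 8.4, -0.8]
opening: -0.001
```

```bash
python3 cap.py c12 240 400 150 270
```

```text
20.5 [-0.1700366  -0.02171951  0.0297526 ] -0.0007560972743239382 [-8.43065339  1.04017225 -0.8436388 ] [-0.03980384  0.24482566  0.04868469]
```

View pics/c12.png

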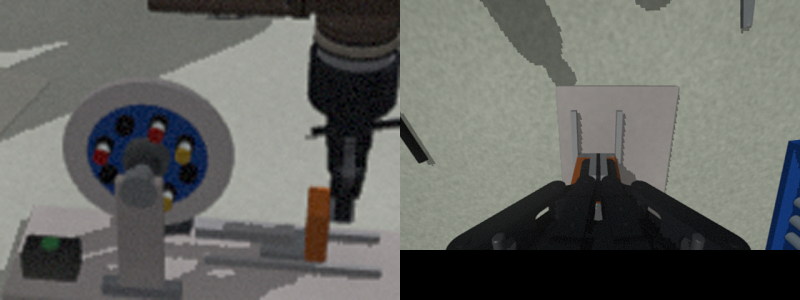

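Left panel: tab (317,225) has moved towards the wheel with the fingertip right against it, and the force is still about the drag. Keep pushing.

move_arm(
  fingers=[1,1],
  translation=[
    [-0.1,0,0],
    [-0.2,0,0],
  ],
  twist=[
    [0,0,0],
    [0,0,0],
  ],
)

```text
time: 20.85
eef_pos: [0.5784, 0.1331, 0.0298]
tcp_rot: [0.718, 0.696, 0.002, -0.001]
contact_force: [0.0, 8.9, -0.8]
opening: 0.003
```

move_arm(
  fingers=[1,1],
  translation=[
    [-0.1,0,0],
    [-0.2,0,0],
  ],
  twist=[
    [0,0,0],
    [0,0,0],
  ],
)

```text
time: 21.1
eef_pos: [0.5784, 0.1311, 0.0298]
tcp_rot: [0.719, 0.695, 0.002, -0.001]
contact_force: [0.7, 8.6, -0.4]
opening: -0.0
```

move_arm(
  fingers=[1],
  translation=[
    [-0.1,0,0],
  ],
  twist=[
    [0,0,0],
  ],
)

```text
time: 21.22
eef_pos: [0.5783, 0.1301, 0.0298]
tcp_rot: [0.719, 0.695, 0.002, -0.001]
contact_force: [1.1, 8.3, -0.9]
opening: -0.005
```

move_arm(
  fingers=[1,1],
  translation=[
    [-0.1,0,0],
    [-0.2,0,0],
  ],
  twist=[
    [0,0,0],
    [0,0,0],
  ],
)

```text
time: 21.48
eef_pos: [0.5783, 0.1281, 0.0298]
tcp_rot: [0.719, 0.696, 0.002, -0.001]
contact_force: [1.0, 7.1, -0.9]
opening: 0.003
```

move_arm(
  fingers=[1,1],
  translation=[
    [-0.1,0,0],
    [-0.15,0,0],
  ],
  twist=[
    [0,0,0],
    [0,0,0],
  ],
)

```text
time: 21.72
eef_pos: [0.5782, 0.1267, 0.0298]
tcp_rot: [0.719, 0.695, 0.002, -0.001]
contact_force: [0.6, 9.3, -1.8]
opening: 0.001
```

move_arm(
  fingers=[1],
  translation=[
    [-0.1,0,0],
  ],
  twist=[
    [0,0,0],
  ],
)

```text
time: 21.85
eef_pos: [0.5782, 0.126, 0.0298]
tcp_rot: [0.719, 0.695, 0.002, -0.002]
contact_force: [0.9, 10.3, -0.2]
opening: -0.0
```

move_arm(
  fingers=[1],
  translation=[
    [-0.1,0,0],
  ],
  twist=[
    [0,0,0],
  ],
)

```text
time: 21.98
eef_pos: [0.5782, 0.1253, 0.0298]
tcp_rot: [0.719, 0.695, 0.002, -0.002]
contact_force: [1.2, 11.3, -1.3]
opening: -0.002
```

```bash
python3 - <<'E'
from h import *
from plant import vision
for i in range(4):
    s=get_state(); print(s["time"],w2s(s["eef_pos"]).round(5),(RS.T@s["contact_force"]).round(2),s["joint_efforts"][:2]); vision.read_camera("wrist")
E
```

```text
21.975 [-0.16044 -0.02174  0.02976] [-11.33   0.8   -1.29] [ -6.22761682 -36.6680789 ]
22.025 [-0.16032 -0.02171  0.02979] [-10.94   1.03  -0.75] [ -5.88802457 -36.66321158]
22.075 [-0.16033 -0.02172  0.02977] [-9.93  0.3  -0.8 ] [ -5.80735758 -36.68337822]
22.125 [-0.16033 -0.02173  0.02978] [-10.76   0.76  -1.9 ] [ -5.7649523  -36.67876482]
```

Force is about 3 N above the drag at most; the arm's lag suggests about 2 N. One more millimetre should reach the middle of snug.

move_arm(
  fingers=[1,1],
  translation=[
    [-0.1,0,0],
    [-0.1,0,0],
  ],
  twist=[
    [0,0,0],
    [0,0,0],
  ],
)

```text
time: 22.42
eef_pos: [0.5782, 0.1245, 0.0298]
tcp_rot: [0.719, 0.695, 0.003, -0.002]
contact_force: [1.3, 12.3, -1.6]
opening: -0.003
```

```bash
python3 - <<'E'
from h import *
from plant import vision
for i in range(4):
    s=get_state(); print(s["time"],w2s(s["eef_pos"]).round(5),(RS.T@s["contact_force"]).round(2),s["joint_efforts"][:2]); vision.read_camera("wrist")
E
```

```text
22.425 [-0.15966 -0.02172  0.0298 ] [-12.34   0.87  -1.64] [ -6.33473307 -36.68633223]
22.475 [-0.15966 -0.02175  0.02976] [-10.85   0.29  -1.29] [ -6.30752832 -36.68400764]
22.525 [-0.15966 -0.02171  0.02979] [-10.6    0.4   -1.22] [ -6.29514232 -36.68225527]
22.575 [-0.15967 -0.02172  0.02978] [-10.9    1.04  -2.22] [ -6.28624275 -36.68063164]
```

About 11.2 N (10.9 N from the joint torque), in the middle of the snug band. I'll retreat and straddle the wheel again to prove it.

move_arm(
  fingers=[1,1,1,1,1,1,-0.2,-0.2,-0.2,-0.2,-0.2,-0.2],
  translation=[
    [1.5,0,0],
    [3,0,0],
    [3,0,-6],
    [3,0,-12],
    [3,0,-18],
    [3,0.5,-22],
    [-3,1.5,-22],
    [-9,2.2,-22],
    [-14,2.2,-22],
    [-15.7,2.2,-22],
    [-15.7,2.2,-22],
    [-15.7,2.2,-22],
  ],
  twist=[
    [0,0,0],
    [0,0,0],
    [0,0,0],
    [0,0,0],
    [0,0,0],
    [0,0,0],
    [0,0,0],
    [0,0,0],
    [0,0,0],
    [0,0,0],
    [0,0,0],
    [0,0,0],
  ],
)

```text
time: 24.12
eef_pos: [0.5951, -0.0352, 0.2497]
tcp_rot: [0.718, 0.696, 0.0, -0.0]
contact_force: [0.7, 0.3, 0.1]
opening: 0.598
```

```bash
python3 cap.py c13 240 400 150 270
```

```text
24.125 [-0.00061424  0.00029803  0.24968987] 0.5982132825513645 [-0.32264369  0.70531024  0.07493625] [ 0.01076385  0.02701614 -0.08326824]
```

View pics/c13.png

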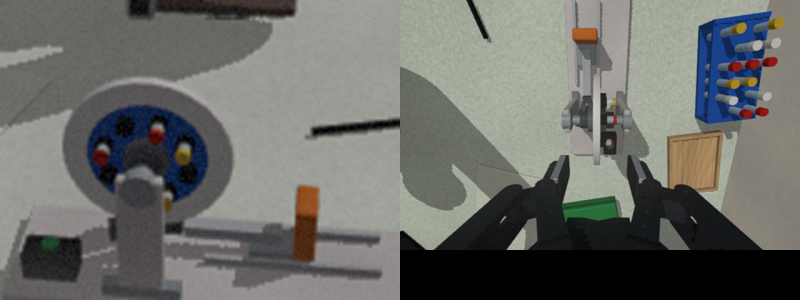

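The wrist view shows the wheel upright, central between the fingers at column 597. Go down again and press towards +y.

move_arm(
  fingers=[-0.2,-0.2,-0.2,-0.2,-0.2,-0.2,-0.2],
  translation=[
    [0,0,4],
    [0,0,7],
    [0,0,9.1],
    [0,0,9.1],
    [0,0.7,9.1],
    [0,1.4,9.1],
    [0,1.4,9.1],
  ],
  twist=[
    [0,0,0],
    [0,0,0],
    [0,0,0],
    [0,0,0],
    [0,0,0],
    [0,0,0],
    [0,0,0],
  ],
)

```text
time: 25.1
eef_pos: [0.6104, -0.0372, 0.1599]
tcp_rot: [0.718, 0.696, 0.001, 0.001]
contact_force: [-0.0, 0.7, -0.2]
opening: 0.6
```

move_arm(
  fingers=[-0.2,-0.2,-0.2],
  translation=[
    [0,0.1,0],
    [0,0.2,0],
    [0,0.2,0],
  ],
  twist=[
    [0,0,0],
    [0,0,0],
    [0,0,0],
  ],
)

```text
time: 25.48
eef_pos: [0.6111, -0.0371, 0.1587]
tcp_rot: [0.718, 0.696, -0.0, -0.0]
contact_force: [-0.6, -0.1, 0.1]
opening: 0.602
```

move_arm(
  fingers=[-0.2,-0.2,-0.2],
  translation=[
    [0,0.1,0],
    [0,0.15,0],
    [0,0.15,0],
  ],
  twist=[
    [0,0,0],
    [0,0,0],
    [0,0,0],
  ],
)

```text
time: 25.85
eef_pos: [0.6126, -0.0372, 0.1587]
tcp_rot: [0.718, 0.696, 0.0, 0.0]
contact_force: [-0.4, -0.5, 0.6]
opening: 0.6
```

move_arm(
  fingers=[-0.2,-0.2,-0.2],
  translation=[
    [0,0.1,0],
    [0,0.1,0],
    [0,0.1,0],
  ],
  twist=[
    [0,0,0],
    [0,0,0],
    [0,0,0],
  ],
)

```text
time: 26.22
eef_pos: [0.6136, -0.0372, 0.1587]
tcp_rot: [0.718, 0.696, -0.0, -0.0]
contact_force: [-0.3, 0.0, -0.3]
opening: 0.602
```

move_arm(
  fingers=[-0.2,-0.2,-0.2],
  translation=[
    [0,0.1,0],
    [0,0.1,0],
    [0,0.1,0],
  ],
  twist=[
    [0,0,0],
    [0,0,0],
    [0,0,0],
  ],
)

```text
time: 26.6
eef_pos: [0.6143, -0.0372, 0.1587]
tcp_rot: [0.718, 0.696, -0.0, -0.0]
contact_force: [-2.2, -0.1, 1.0]
opening: 0.601
```

move_arm(
  fingers=[-0.2,-0.2,-0.2],
  translation=[
    [0,0.1,0],
    [0,0.1,0],
    [0,0.1,0],
  ],
  twist=[
    [0,0,0],
    [0,0,0],
    [0,0,0],
  ],
)

```text
time: 26.98
eef_pos: [0.6151, -0.0372, 0.1587]
tcp_rot: [0.718, 0.696, -0.0, -0.001]
contact_force: [-4.5, -0.4, 2.9]
opening: 0.598
```

move_arm(
  fingers=[-0.2,-0.2,-0.2],
  translation=[
    [0,0.04,0],
    [0,0.04,0],
    [0,0.04,0],
  ],
  twist=[
    [0,0,0],
    [0,0,0],
    [0,0,0],
  ],
)

```text
time: 27.35
eef_pos: [0.6153, -0.0372, 0.1587]
tcp_rot: [0.718, 0.696, -0.001, -0.001]
contact_force: [-5.9, -0.8, 3.3]
opening: 0.599
```

move_arm(
  fingers=[-0.2,-0.2,-0.2,-0.2,-0.2,-0.2],
  translation=[
    [0,-0.8,0],
    [0,-1.6,0],
    [0,-2.4,0],
    [0,-3.2,0],
    [0,-3.8,0],
    [0,-3.8,0],
  ],
  twist=[
    [0,0,0],
    [0,0,0],
    [0,0,0],
    [0,0,0],
    [0,0,0],
    [0,0,0],
  ],
)

```text
time: 28.1
eef_pos: [0.5777, -0.036, 0.1588]
tcp_rot: [0.718, 0.696, 0.0, 0.0]
contact_force: [0.5, -0.2, 0.2]
opening: 0.598
```

move_arm(
  fingers=[-0.2,-0.2,-0.2],
  translation=[
    [0,-0.1,0],
    [0,-0.15,0],
    [0,-0.15,0],
  ],
  twist=[
    [0,0,0],
    [0,0,0],
    [0,0,0],
  ],
)

```text
time: 28.48
eef_pos: [0.5766, -0.036, 0.1587]
tcp_rot: [0.718, 0.696, -0.0, -0.0]
contact_force: [1.7, 0.2, -0.1]
opening: 0.599
```

move_arm(
  fingers=[-0.2,-0.2,-0.2],
  translation=[
    [0,-0.1,0],
    [0,-0.1,0],
    [0,-0.1,0],
  ],
  twist=[
    [0,0,0],
    [0,0,0],
    [0,0,0],
  ],
)

```text
time: 28.85
eef_pos: [0.5755, -0.036, 0.1587]
tcp_rot: [0.718, 0.696, 0.0, -0.0]
contact_force: [-0.6, -0.3, -0.0]
opening: 0.597
```

move_arm(
  fingers=[-0.2,-0.2,-0.2],
  translation=[
    [0,-0.08,0],
    [0,-0.08,0],
    [0,-0.08,0],
  ],
  twist=[
    [0,0,0],
    [0,0,0],
    [0,0,0],
  ],
)

```text
time: 29.22
eef_pos: [0.5747, -0.0359, 0.1587]
tcp_rot: [0.718, 0.696, 0.0, -0.0]
contact_force: [0.8, -0.1, 0.1]
opening: 0.598
```

move_arm(
  fingers=[-0.2,-0.2,-0.2],
  translation=[
    [0,-0.1,0],
    [0,-0.1,0],
    [0,-0.1,0],
  ],
  twist=[
    [0,0,0],
    [0,0,0],
    [0,0,0],
  ],
)

```text
time: 29.6
eef_pos: [0.5737, -0.0359, 0.1587]
tcp_rot: [0.718, 0.696, -0.0, -0.0]
contact_force: [-0.2, 0.8, -0.7]
opening: 0.601
```

move_arm(
  fingers=[-0.2,-0.2,-0.2],
  translation=[
    [0,-0.1,0],
    [0,-0.1,0],
    [0,-0.1,0],
  ],
  twist=[
    [0,0,0],
    [0,0,0],
    [0,0,0],
  ],
)

```text
time: 29.98
eef_pos: [0.5727, -0.0359, 0.1587]
tcp_rot: [0.718, 0.696, -0.0, -0.0]
contact_force: [1.0, 0.1, 0.9]
opening: 0.598
```

move_arm(
  fingers=[-0.2,-0.2,-0.2],
  translation=[
    [0,-0.1,0],
    [0,-0.1,0],
    [0,-0.1,0],
  ],
  twist=[
    [0,0,0],
    [0,0,0],
    [0,0,0],
  ],
)

```text
time: 30.35
eef_pos: [0.5719, -0.0359, 0.1588]
tcp_rot: [0.718, 0.696, 0.0, 0.0]
contact_force: [1.8, -0.3, -0.6]
opening: 0.602
```

move_arm(
  fingers=[-0.2,-0.2,-0.2],
  translation=[
    [0,-0.1,0],
    [0,-0.1,0],
    [0,-0.1,0],
  ],
  twist=[
    [0,0,0],
    [0,0,0],
    [0,0,0],
  ],
)

```text
time: 30.72
eef_pos: [0.5712, -0.0359, 0.1588]
tcp_rot: [0.718, 0.696, 0.0, 0.0]
contact_force: [4.1, 0.4, -1.1]
opening: 0.599
```

move_arm(
  fingers=[-0.2,-0.2,-0.2],
  translation=[
    [0,-0.05,0],
    [0,-0.05,0],
    [0,-0.05,0],
  ],
  twist=[
    [0,0,0],
    [0,0,0],
    [0,0,0],
  ],
)

```text
time: 31.1
eef_pos: [0.5706, -0.0358, 0.1589]
tcp_rot: [0.718, 0.696, 0.0, 0.0]
contact_force: [5.2, -0.1, -1.8]
opening: 0.599
```

```bash
python3 cap.py c14 240 370 150 230
```

```text
31.1 [ 0.00084743 -0.02418046  0.15889157] 0.5988258423166025 [-0.0179172   5.19763794 -1.75314438] [-0.06403194 -0.00378619 -0.00299293]
```

View pics/c14.png

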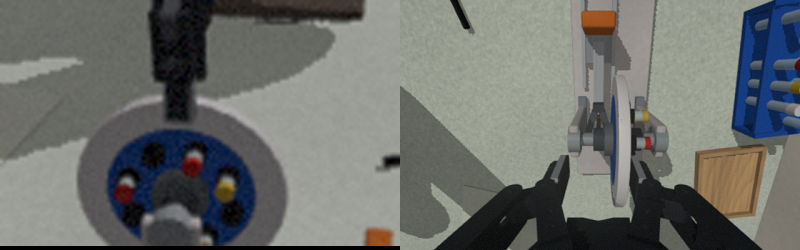

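5.2 N on the far side too. The snug contacts are 41.8 mm apart, the loose stops were 49.2 mm apart, so the play is gone. Get clear.

move_arm(
  fingers=[-0.2,-0.2,-0.2,-0.2,-0.2,-0.2,-0.2],
  translation=[
    [0,1.5,0],
    [0,2.2,0],
    [0,2.2,0],
    [0,2.2,-5],
    [0,2.2,-11],
    [0,2.2,-13],
    [0,2.2,-13],
  ],
  twist=[
    [0,0,0],
    [0,0,0],
    [0,0,0],
    [0,0,0],
    [0,0,0],
    [0,0,0],
    [0,0,0],
  ],
)

```text
time: 32.08
eef_pos: [0.5927, -0.0366, 0.2904]
tcp_rot: [0.718, 0.696, 0.001, 0.001]
contact_force: [0.0, 0.4, -0.5]
opening: 0.598
```

```bash
python3 cap.py c15 130 510 150 330
```

```text
32.075 [ 0.00091922 -0.00207582  0.29041575] 0.5979198860088026 [-0.41182608  0.0162626  -0.54007526] [-0.16600168 -0.03828227 -0.00828089]
```

View pics/c15.png

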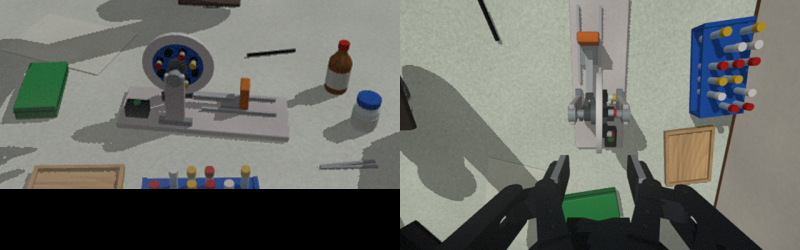

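The wheel stands upright, the tab is in, the other items are undisturbed, and the arm is clear. Handing in.

```bash
python3 -c "
from plant import ctrl; print(ctrl.sign_off())"
```

```text
the job is handed in; nothing more can be done
None
```

The job is done and handed in; no verdict was reported, so success rests on my own checks below.

- **Play test:** I pushed the loose wheel to its stop towards the clip side with about 6 N, then the other way with about 5.5 N. It leaned about 3.7 mm each way.
- **Take-up:** I pushed the tab in about 20 mm. The push rose from the drag of about 8 N to about 11 N, which is roughly 3 N above it, inside the 10 to 13 N snug range.
- **Proof press:** I pressed the wheel again with about 5.9 N towards the clips and 5.2 N the other way. It only sprang 1.5 mm or so each time. The distance between the two contact points fell from 49.2 mm loose to 41.8 mm snug, so the play is gone.
- **At the end:** The last pictures show the wheel upright, the gripper clear of everything, and the jar, bottle, slide box, forceps and pen looking undisturbed (I judged this by eye). The arm's clock read 32 s.

**What disagreed:**
- The visible fingertips end about 30 mm short of the reported tool point. My first approach therefore passed above the rim without touching it, and I corrected for that.
- My camera estimate of the stand's position was about 2 mm off along its y axis.
- Force readings had up to about 1 N of noise.

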